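Scan a permit: lay the case on the scanner glass and lower the lid gently

ROBOT

A 7-joint arm with a two-finger parallel gripper is mounted at the origin on the work surface. World frame = base frame: x ahead of the robot, y to its left, z up, the work surface at z = 0. Lengths are in m, angles in rad, forces in N, time in s.
With the tool pointing down it reaches from about 0.35 to 0.9 m from the base axis. Payload 8.1 kg.
Tool frame: the origin (TCP) lies midway between the tips of the shut fingers; the grasp point (between the pads) lies 19 mm behind it (arm.hold_point_z is the distance from the TCP to the grasp point, in m); z points along the fingers, y is the direction in which the jaws open and shut (so a half turn about z gives the same grasp; the last joint's range is limited). The gripper opens to 92 mm and grips with 3 to 60 N. Pads are 19 mm wide; open, the fingers measure 130 mm over their backs; the gripper's body (75 mm by 190 mm) begins 47 mm behind the grasp point.
Start: joints at [1.135, 0.434, 0.025, 1.573, -0.012, 1.134, -0.075], TCP at [0.204, -0.591, 0.227] pointing down, gripper open.
Joint ranges: [-2.62, 2.62], [-0.44, 2.09], [-1.27, 1.32], [0.08, 2.57], [-1.32, 4.46], [0.12, 2], [-2.74, 2.74]. Speed limits (rad/s): [2.22, 2.22, 3.01, 3.01, 3.14, 3.14, 3.14].

INTERFACE

Orientations are given as a rotation vector (axis times angle).
In Python, from cell import arm gives the robot as it stands.
- The arm moves only by the shell command python3 -m pendant 'ROWS' [FORCE]. ROWS is JSON, a list of rows, each a list of 3 entries, a list of its own where there are three numbers: the shift along the tool's x, y, z in m, then the turn, a rotation vector about the tool's x, y, z in degrees, then the finger opening in m, from 0 to 0.0918. A call has 1 to 10 rows; each row shifts and turns the commanded pose from where the row before left it, along the tool's axes as they then stand; what a row does not reach is not made up. A row lasts 1/8 s, in which the tool goes at most 62.5 mm and 10.7 degrees, less where a joint would pass 70% of its speed; a pose out of reach is approached as far as the arm can. A call with a gripper value outside its range is refused whole. The fingers move at their own pace and stop on an object; FORCE is the grip in N (left out, the last holds). Time passes only in rows, so rows that do not move let the fingers close. It gives the time, the measured TCP pose, the force and the opening at its end, in the units of the state.
- arm.observe(): the state, without advancing time (a new reading comes with each control period).
- arm.get_image(name): name is "scene" or "top"; returns (picture, depth): 420x560x3 uint8, red, green, blue; 420x560 float32, m along the optical axis (not along the pixel's ray), 0 where there is no reading.
- arm.camera_params(name): a dict with "fovy" (degrees; the focal length in pixels is half the picture's height over the tangent of half this angle, whatever the lens; pixels are square), "cx", "cy" (the principal point, pixels), "k1" (the pictures are not rectified: a ray, as slopes to the right and down, at radius r is drawn at 1 + k1 r^2 times it, then the intrinsics apply), "rvec" (rotation vector, rad) and "tvec" (3), from world to camera coordinates, as OpenCV has them. Camera axes: x right, y down, z forward; pixel columns grow to the right and rows downward; lengths in m; the calibration is good to about 2 mm. A picture is of the moment at which its call begins. camera_params takes no time and is no camera call.
- arm.sign_off(): hands the job in, once; it reports no verdict.
Trained networks look in the newest picture that a camera, given by its name, has taken for a name from the list of things; names that differ only in an ending like _2 or _b are one class to them, and where a whole thing is asked for, a point or a joint stands for the part that bears it (a point fixed in the world has none). Each returns a list of dicts, best first, with "conf" (0 to 1); they miss things now and then, are a little off and sometimes report something else, mostly with a low value. They report only what shows in the picture. A call takes as long as a camera call. They do not tell look-alikes from the thing itself.
- arm.look_for(camera, label): "rect" ([centre column, centre row, width, height] in pixels, round what is visible of it).
- arm.masks_of(camera, label): "pixels" (420x560 bool, what is visible of it) and "rect" ([centre column, centre row, width, height] in pixels, round what is visible of it).
The state is a dict: "clock": time; "joints": joint angles; "dq": joint speeds; "joint_efforts": joint torques, N m; "position": TCP position; "ee_rot": TCP orientation; "force": force on the tool from outside, world axes, zero at the start; "ft_torque": the same for the moment, N m; "width": opening from 0.0 (shut) to 1.0 (fully open).
Only numpy, scipy, OpenCV 4.12 (cv2) and the standard library are available. Lean on these libraries where they do the work, as an engineer would, in place of code of your own. Each camera call takes 0.05 s, during which the arm holds its last target.

TASK

Lay the green permit case gently on the scanner's dark glass, card side up, lengthwise inside the yellow frame, and let go of it while the lid is still open. Then lower the scanner lid gently until it is fully closed, without letting it drop or slam; it has a blue handle for this. Leave the red case where it is.

Things in the scene. Friction and masses are not known exactly. Their poses are not given: they have to be found in the camera images.
- green_case: The case to scan: a rigid flat box with green rim, 110 (x) x 60 (y) x 16 mm high, 0.13 kg, a white card on its top face. Origin at the centre of its underside, z up, x along its length. It lies on the table to the robot's left, beside the red case; either may be the nearer one.
- red_case: The same kind of case with a red rim, same size and origin. It stays where it is.
- scanner: Light grey flatbed scanner fixed to the table, 220 (x) x 300 (y) x 67 mm high without lid. Origin at the centre of its underside; x points from its front to its hinge side (away from the robot), y along the hinge. The glass lies in a well, 45 mm above the table, 22 mm below the rim; the well spans x -95 to +80, y -110 to +110 mm.
- scan_frame (a point): Centre of the yellow frame on the glass, at the glass surface, 105 mm before the hinge line; same axes as the scanner. The frame's inside is 150 (x) x 100 (y) mm; the case lies with its length along x, either way round.
- lid_hinge (a point): Middle of the hinge line, 67 mm above the table at the scanner's x = +95 mm. The hinge line runs along the scanner's y.
- lid_handle (a point): Middle of the round blue bar of the lid's handle loop. Bar 12 mm thick, parallel to the hinge line, 235 mm from it along the lid and 7 mm above the plane of the lid's underside (towards its outer face). Free space 34 mm between bar and the lid's front edge, 98 mm between the loop's two arms. Closed, the bar is 74 mm above the table. Axes turn with the lid.
- lid (a joint): Lid angle, rad: 0 closed (level on the rim), 1.2 the open stop; starts at 1.08 to 1.18, overhanging the glass, so a tool over the frame must lean 20 to 40 degrees back towards the robot. Lid 195 x 280 x 14 mm, 0.7 kg, underside in the hinge plane. Hinge friction (0.46 N m) holds it above about 1 rad; lower, it falls and slams unless held all the way. It closes clear of a case lying flat.
Not all that is in view belongs to the job. What is shaped like the green_case but pink or purple is not meant.

How it is judged:
On the way, in this order (a step that is already met when the one before it is completed fails the run):
1. the green case lies flat in the yellow frame, released and at rest, the lid still open (x of green_case in the frame of scan_frame between -0.03 and 0.03 m and y of green_case in the frame of scan_frame between -0.03 and 0.03 m and z of green_case in the frame of scan_frame between -0.006 and 0.006 m and angle between green_case's own z axis and vertical below 0.1 rad and angle between the x axis of green_case and the x axis of scan_frame, either way round below 0.35 rad and linear speed of green_case below 0.02 m/s and contact force between green_case and the fingers below 0.1 N and value of joint lid above 0.8 rad), for 0.2 s.
2. the lid is fully closed (value of joint lid below 0.04 rad), for 0.2 s.
At the end, for the whole second after the job is handed in: The green case lies flat on the glass, card side up, its centre within 30 mm of the frame's centre along each side, its length within 20 degrees of the frame's, at rest; the lid is closed to within 0.04 rad; the red case is within 30 mm of its start (x of green_case in the frame of scan_frame between -0.03 and 0.03 m and y of green_case in the frame of scan_frame between -0.03 and 0.03 m and z of green_case in the frame of scan_frame between -0.006 and 0.006 m and angle between green_case's own z axis and vertical below 0.1 rad and angle between the x axis of green_case and the x axis of scan_frame, either way round below 0.35 rad and linear speed of green_case below 0.02 m/s and value of joint lid below 0.04 rad and distance of red_case from where it was at the start of the episode below 0.03 m); the robot touches nothing.
It fails at once if the lid dropped or slammed: it closed the last 0.15 rad at over 1.2 rad/s (value of joint lid below 0.15 rad and velocity of joint lid below -1.2 rad/s).
It fails at once if the case was dropped onto the glass (faster than 0.7 m/s within 12 mm of it) (z of green_case in the frame of scan_frame below 0.012 m and horizontal distance between green_case and scan_frame below 0.12 m and linear speed of green_case above 0.7 m/s).
It fails at once if the red case was moved by more than 30 mm (distance of red_case from where it was at the start of the episode above 0.03 m).
It also fails if it takes over 62 s, if anything falls off the work surface, if the arm or the gripper's body presses on something with over 40 N, if the wrist force passes 120 N, or if a joint passes its speed limit or range.

## Working session

There is one attempt and no reset: what is moved stays moved. The work goes in short steps, Python scripts to look and compute and a shell command to move; the robot and the scene stay as the last step left them, time stands still between calls to the robot, and variables do not carry over. Pictures are saved under pics/ and viewed, and the job is handed in when it is done.

```bash
ls; mkdir -p pics; python3 - <<'E'
from cell import arm
import cv2
print(arm.observe()); print(arm.hold_point_z)
for n in ("scene","top"):
    p,d=arm.get_image(n); cv2.imwrite(f"pics/{n}0.png",p[:,:,::-1]); print(n,arm.camera_params(n))
E
```

```text
pics
{'clock': 0.0, 'joints': array([ 1.13542914,  0.43520198,  0.02496657,  1.57410207, -0.0115898 ,
        1.13397581, -0.07510856]), 'dq': array([-7.94744334e-05, -1.44979857e-03, -2.05376673e-04, -1.81886487e-03,
       -7.82083377e-04,  4.99566800e-04,  6.39255178e-04]), 'joint_efforts': array([-7.87079480e-04, -6.67848659e+01,  9.84308347e-01, -3.14468479e+01,
       -6.07571541e-02,  4.27750975e-02,  2.44200037e-04]), 'position': array([ 0.20394326, -0.59025369,  0.22595602]), 'ee_rot': array([-3.09675605e+00, -5.19948568e-01,  6.26099362e-04]), 'force': array([-0.45453066,  0.42706418, -0.71513452]), 'ft_torque': array([0.00989247, 0.00081686, 0.04288102]), 'width': 1.0045258778953576}
0.0188
scene {'fovy': 51.47271505443621, 'cx': 276.0172455973002, 'cy': 203.20296479631867, 'k1': 0.018888574600526505, 'rvec': array([ 1.86104833,  1.57501066, -0.64582515]), 'tvec': array([-0.19591651, -0.27895164,  1.4169483 ])}
top {'fovy': 42.47387977211524, 'cx': 272.3958050448339, 'cy': 211.87691331302582, 'k1': -0.16677039535440952, 'rvec': array([ 2.16729025, -2.15251717,  0.11392203]), 'tvec': array([0.13446459, 0.54691492, 1.48251502])}
```

View pics/scene0.png

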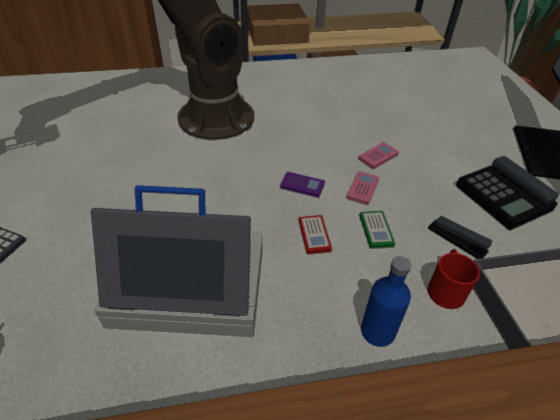

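View pics/top0.png

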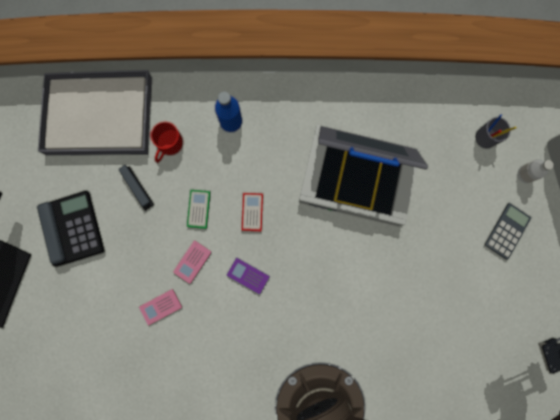

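Scene: green case at (377,229), red at (314,234), with the pink pair at (378,155) and (363,187) and purple at (302,184). Top: green (199,209), red (252,212), pink (192,262) and (161,307), purple (248,276), and the scanner at about (360,180). The blue bar shows at (373,157). I pick the green-rimmed case, and next I'll check it in a crop and measure.

```bash
cat > h.py <<'E'
import numpy as np, cv2
from scipy.spatial.transform import Rotation as R
from cell import arm
def K(n):
    c=arm.camera_params(n); f=210/np.tan(np.radians(c['fovy'])/2)
    return c,f
def rays(n,uv):
    c,f=K(n); uv=np.asarray(uv,float).reshape(-1,2)
    d=(uv-[c['cx'],c['cy']])/f; s=d.copy()
    for _ in range(20): s=d/(1+c['k1']*(s**2).sum(1,keepdims=True))
    return c,np.c_[s,np.ones(len(s))]
def depthpts(n,uv,dep):
    c,s=rays(n,uv); Rm=R.from_rotvec(c['rvec']).as_matrix()
    return (s*np.asarray(dep).reshape(-1,1)-c['tvec'])@Rm
def plane(n,uv,z):
    c,s=rays(n,uv); Rm=R.from_rotvec(c['rvec']).as_matrix()
    o=-c['tvec']@Rm; d=s@Rm
    return o+d*((z-o[2])/d[:,2])[:,None]
def proj(n,P):
    c,f=K(n); Rm=R.from_rotvec(c['rvec']).as_matrix()
    q=np.asarray(P).reshape(-1,3)@Rm.T+c['tvec']; s=q[:,:2]/q[:,2:]
    return s*(1+c['k1']*(s**2).sum(1,keepdims=True))*f+[c['cx'],c['cy']]
def pts(n,mask,dep):
    v,u=np.nonzero(mask&(dep>0)); return depthpts(n,np.c_[u,v],dep[v,u])
def rect(P):
    (c,wh,a)=cv2.minAreaRect(P[:,:2].astype(np.float32)*1000); 
    if wh[0]<wh[1]: a+=90; wh=wh[::-1]
    return np.array(c)/1000,wh,(a+90)%180-90
E
python3 - <<'E'
from h import *
p,d=arm.get_image("top"); q,e=arm.get_image("scene")
cv2.imwrite("pics/crop1.png",np.hstack([cv2.resize(p[170:330,130:290,::-1],(400,400),interpolation=2),cv2.resize(q[140:260,270:430,::-1],(400,300)if 0 else (400,400),interpolation=2)]))
for n,dd,im in(("top",d,p),("scene",e,q)):
  for l in("green_case","red_case","scanner","lid","lid_handle","scan_frame"):
    try:
      for m in arm.masks_of(n,l)[:4]:
        P=pts(n,m["pixels"],dd)
        print(n,l,round(m["conf"],2),np.round(m["rect"]),m["pixels"].sum(),"med",np.round(np.median(P,0),4),"rect",rect(P), "z",np.round(np.percentile(P[:,2],[2,98]),3))
    except Exception as x: print(n,l,x)
# green/red rim by colour, top
hsv=cv2.cvtColor(p,cv2.COLOR_RGB2HSV)
np.savez("first.npz",p=p,d=d,q=q,e=e)
E
```

```text
top green_case 0.92 [193. 262.  35.  43.] 832 med [0.4067 0.3641 0.0159] rect (array([0.40564816, 0.36604089]), (112.04777526855469, 60.81781005859375), -32.795494079589844) z [0.007 0.023]
top green_case 0.9 [248. 275.  46.  39.] 856 med [0.3692 0.2054 0.0163] rect (array([0.36897937, 0.20620486]), (111.34385681152344, 61.97468566894531), 60.54148864746094) z [0.008 0.023]
top green_case 0.86 [158. 307.  45.  32.] 830 med [0.2775 0.4528 0.0165] rect (array([0.27776767, 0.45363974]), (111.52580261230469, 61.78017807006836), -59.17696571350098) z [0.01  0.023]
top green_case 0.57 [198. 208.  25.  41.] 807 med [0.5573 0.3501 0.0159] rect (array([0.55825635, 0.35075302]), (113.12635040283203, 61.74174118041992), -6.598030090332031) z [0.007 0.023]
top red_case 0.89 [253. 209.  20.  36.] 742 med [0.5474 0.1961 0.0164] rect (array([0.54899078, 0.1959642 ]), (106.84903717041016, 56.94575500488281), 0.28147807717323303) z [0.01  0.023]
top scanner 0.84 [365. 176. 127. 100.] 8616 med [ 0.644  -0.1     0.0601] rect (array([ 0.64980139, -0.10499191]), (300.44671630859375, 223.56613159179688), 
[... 2209 characters left out ...]
87] rect (array([ 0.5549422 , -0.14169508]), (414.08941650390625, 398.7867736816406), 76.8039779663086) z [0.014 0.28 ]
scene lid 0.71 [167. 251. 157. 127.] 16109 med [ 0.7108 -0.1183  0.1724] rect (array([ 0.54613391, -0.16042424]), (456.9823913574219, 390.6408996582031), -3.9281463623046875) z [0.078 0.283]
scene lid_handle 0.57 [172. 251. 154. 132.] 15843 med [ 0.711  -0.1178  0.1726] rect (array([ 0.58865338, -0.10905255]), (374.5577697753906, 284.2430419921875), -5.0576934814453125) z [0.08  0.283]
scene scan_frame 0.69 [178. 262. 174. 147.] 20533 med [ 0.7185 -0.1143  0.1476] rect (array([ 0.5350329 , -0.15199194]), (446.6123046875, 432.8528137207031), 76.8039779663086) z [0.007 0.28 ]
```

View pics/crop1.png

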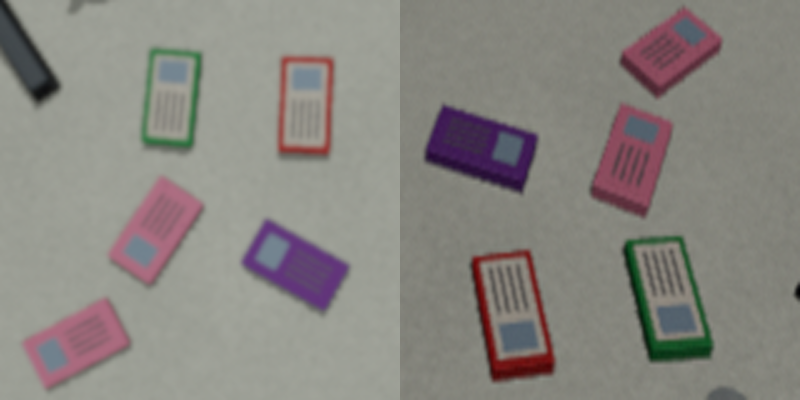

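The crop confirms the choice: green rim with a white card at top (199,209), and red right beside it. The pinks and purple are decoys. Now I'll fit the scanner and the lid.

```bash
cat > fit.py <<'E'
from h import *
from scipy.optimize import least_squares
def P_all(n,d):
    v,u=np.mgrid[0:420,0:560]; m=(d>0).ravel()
    return depthpts(n,np.c_[u.ravel(),v.ravel()][m],d.ravel()[m]),np.c_[u.ravel(),v.ravel()][m]
f=np.load("first.npz"); p,d,q,e=[f[k] for k in"pdqe"]
# yellow frame, top, on glass plane
hsv=cv2.cvtColor(p,cv2.COLOR_RGB2HSV)
m=(hsv[...,0]>15)&(hsv[...,0]<35)&(hsv[...,1]>110)&(hsv[...,2]>60); m[:140]=0;m[220:]=0;m[:,:300]=0;m[:,410:]=0
v,u=np.nonzero(m); Y=plane("top",np.c_[u,v],0.045); print("yellow",len(u),rect(Y),Y[:,:2].min(0),Y[:,:2].max(0))
dz=depthpts("top",np.c_[u,v],d[v,u]); print("depth z of yellow",np.median(dz[:,2]))
# points near rim height
A,uv=P_all("top",d)
s=(abs(A[:,2]-.067)<.006)&(A[:,0]>.45)&(A[:,0]<.85)&(A[:,1]>-.35)&(A[:,1]<.1)
print("rim",s.sum(),rect(A[s]))
# lid plane, from scene mask (outer face) and top
for n,dd in(("scene",e),("top",d)):
    B,uv=P_all(n,dd)
    s=(B[:,2]>.11)&(B[:,2]<.23)&(B[:,0]>.58)&(B[:,0]<.85)&(B[:,1]>-.24)&(B[:,1]<.02)
    Q=B[s]
    for _ in range(5):
        c=Q.mean(0); U,S,V=np.linalg.svd(Q-c,full_matrices=False); nn=V[2]; nn=nn*np.sign(nn[0])
        r=abs((Q-c)@nn); Q=Q[r<max(.003,2*np.median(r))]
    print(n,len(Q),"c",c,"n",nn,"theta",np.degrees(np.arctan2(np.hypot(nn[0],nn[1]),nn[2])),"yaw",np.degrees(np.arctan2(nn[1],nn[0])))
# blue bar
for n,im,dd in(("scene",q,e),("top",p,d)):
    hs=cv2.cvtColor(im,cv2.COLOR_RGB2HSV); m=(hs[...,0]>100)&(hs[...,0]<130)&(hs[...,1]>150)&(hs[...,2]>60)
    B=pts(n,m,dd); B=B[(B[:,0]>.5)&(B[:,0]<.75)&(B[:,1]<.05)&(B[:,2]>.1)]
    print(n,"blue",len(B),np.round(np.median(B,0),4),B.min(0),B.max(0)); 
    t=B[B[:,2]>B[:,2].max()-.02]; print("  top",len(t),t.mean(0),t.min(0),t.max(0))
E
python3 fit.py
```

```text
yellow 322 (array([ 0.63556445, -0.10158791]), (147.14622497558594, 111.18327331542969), -13.102554321289062) [ 0.5542478  -0.16756038] [ 0.71879905 -0.0333555 ]
depth z of yellow 0.04534827932843949
rim 2057 (array([ 0.65058691, -0.10564038]), (300.5447998046875, 221.2920684814453), 76.89706420898438)
scene 9739 c [ 0.71224928 -0.11190036  0.17221727] n [ 0.8727034  -0.20436882  0.44342097] theta 63.67764262968389 yaw -13.179965425468698
top 979 c [ 0.7084911  -0.11124245  0.17443031] n [ 0.87289353 -0.19871262  0.44561214] theta 63.53748983115195 yaw -12.824719775646882
scene blue 598 [ 0.6555 -0.1064  0.283 ] [ 0.63720262 -0.16858622  0.2459224 ] [ 0.68631611 -0.04872499  0.28876901]
  top 451 [ 0.65490875 -0.10586918  0.28300233] [ 0.63720262 -0.16469315  0.26890885] [ 0.67548158 -0.04872499  0.28876901]
top blue 263 [ 0.6473 -0.1034  0.2847] [ 0.63121697 -0.1639359   0.24742717] [ 0.67659449 -0.0442559   0.2930547 ]
  top 251 [ 0.64729943 -0.10341185  0.28471005] [ 0.63121697 -0.1639359   0.27360039] [ 0.66840619 -0.0442559   0.2930547 ]
```

Everything agrees: rim 300x221 mm, frame centre about (0.641,-0.103), yaw -13.1°, lid 1.11 rad, bar about (0.647,-0.105,0.281). Now I'll plan the approach to the case with a 30° lean.

```bash
cat > plan.py <<'E'
from h import *
def ori(yaw,lean,mode):
    # mode 'case': jaw (tool y) along horizontal normal; 'bar': jaw in vertical plane
    y=np.radians(yaw); l=np.radians(lean)
    xs=np.array([np.cos(y),np.sin(y),0]); ys=np.array([-np.sin(y),np.cos(y),0]); zz=np.array([0,0,1.])
    t=np.sin(l)*xs-np.cos(l)*zz; w=np.cos(l)*xs+np.sin(l)*zz
    if mode=='case': Y=ys
    else: Y=w
    X=np.cross(Y,t); a=R.from_matrix(np.c_[X,Y,t]); b=R.from_matrix(np.c_[-X,-Y,t]); return a,b
def cur():
    s=arm.observe(); return s,s['position'],R.from_rotvec(s['ee_rot'])
def go(pos,rots,verbose=True):
    s,p0,r0=cur()
    sh=r0.inv().apply(np.asarray(pos)-p0)*1000 if pos is not None else None
    print("pos",p0.round(4),"t",round(s['clock'],2),"w",round(s['width']*91.8,1),"F",s['force'].round(1),"q",s['joints'].round(2))
    if sh is not None: print(" shift tool mm",sh.round(1),"dist",np.linalg.norm(sh).round(1))
    for r in rots or []:
        t=(r0.inv()*r).as_rotvec(degrees=True); print(" turn deg",t.round(1),"ang",np.linalg.norm(t).round(1), " then shift after turn", r.inv().apply(np.asarray(pos)-p0).__mul__(1000).round(1) if pos is not None else '')
E
python3 - <<'E'
from plan import *
f=np.load("first.npz"); p,d=f['p'],f['d']
hs=cv2.cvtColor(p,cv2.COLOR_RGB2HSV)
for nm,lo,hi in(("green",45,80),):
    m=(hs[...,0]>lo)&(hs[...,0]<hi)&(hs[...,1]>80); m[:180]=0;m[240:]=0;m[:,:170]=0;m[:,230:]=0
    v,u=np.nonzero(m); print(nm,len(u),rect(plane("top",np.c_[u,v],.014)))
go([.558,.351,.20],ori(-6.5,30,'case'))
E
```

```text
green 132 (array([0.55524414, 0.34976697]), (108.00334930419922, 57.02603530883789), -4.2758941650390625)
pos [ 0.2042 -0.5907  0.2268] t 0.8 w 91.7 F [-0.6  0.3  0.2] q [ 1.14  0.43  0.02  1.57 -0.01  1.13 -0.08]
 shift tool mm [ 642.  -774.5   26.7] dist 1006.4
 turn deg [ -40.1   -9.1 -149.8] ang 155.3  then shift after turn [-198.8  975.7  145.7]
 turn deg [-6.7 29.5 25. ] ang 39.2  then shift after turn [ 198.8 -975.7  145.7]
```

```bash
python3 -m pendant '[[[0.032,-0.039,0],[0,0,0],0.0918],[[0.032,-0.039,0],[0,0,0],0.0918],[[0.032,-0.039,0],[0,0,0],0.0918],[[0.032,-0.039,0],[0,0,0],0.0918],[[0.032,-0.039,0],[0,0,0],0.0918],[[0.032,-0.039,0],[0,0,0],0.0918],[[0.032,-0.039,0],[0,0,0],0.0918],[[0.032,-0.039,0],[0,0,0],0.0918],[[0.032,-0.039,0],[0,0,0],0.0918],[[0.032,-0.039,0],[0,0,0],0.0918]]' 15
python3 -m pendant '[[[0.032,-0.039,0],[0,0,0],0.0918],[[0.032,-0.039,0],[0,0,0],0.0918],[[0.032,-0.039,0],[0,0,0],0.0918],[[0.032,-0.039,0],[0,0,0],0.0918],[[0.032,-0.039,0],[0,0,0],0.0918],[[0.032,-0.039,0],[0,0,0],0.0918],[[0.032,-0.039,0],[0,0,0],0.0918],[[0.032,-0.039,0],[0,0,0],0.0918],[[0.032,-0.039,0],[0,0,0],0.0918],[[0.032,-0.039,0],[0,0,0],0.0918]]' 15
python3 -c "
from plan import *
go([.557,.351,.10],ori(-5.5,30,'case'))"
```

```text
clock: 2.05
position: [0.3797, -0.1161, 0.2271]
ee_rot: [3.098, 0.52, 0.001]
force: [2.2, 0.2, 0.3]
width: 1.001
clock: 3.3
position: [0.555, 0.3569, 0.2267]
ee_rot: [3.098, 0.519, 0.0]
force: [0.4, 0.3, 0.0]
width: 1.001
pos [0.555  0.3569 0.2267] t 3.3 w 91.8 F [0.4 0.3 0. ] q [-0.33  0.55 -0.52  1.45  0.28  1.22 -2.12]
 shift tool mm [-1.000e-01  6.100e+00  1.267e+02] dist 126.8
 turn deg [ -40.4   -8.8 -150.8] ang 156.3  then shift after turn [ 61.1  -5.6 111. ]
 turn deg [-6.4 29.5 24. ] ang 38.6  then shift after turn [-61.1   5.6 111. ]
```

```bash
python3 -m pendant '[[[0,0,0],[-1.6,7.4,6],0.0918],[[0,0,0],[-1.6,7.4,6],0.0918],[[0,0,0],[-1.6,7.4,6],0.0918],[[0,0,0],[-1.6,7.4,6],0.0918],[[0,0,0],[0,0,0],0.0918]]'
python3 - <<'E'
from plan import *
go([.557,.351,.060],ori(-5.5,30,'case')[1:])
p,d=arm.get_image("top");q,e=arm.get_image("scene")
cv2.imwrite("pics/a.png",np.hstack([p[100:300,100:300,::-1],q[60:260,270:470,::-1]]).repeat(2,0).repeat(2,1))
E
```

```text
clock: 3.92
position: [0.5504, 0.3565, 0.2107]
ee_rot: [3.039, -0.0, 0.624]
force: [-0.3, 0.0, -0.1]
width: 0.998
pos [0.5504 0.3565 0.2107] t 3.92 w 91.7 F [-0.3  0.  -0.1] q [-0.83  0.36 -0.01  1.82  0.48  0.78 -2.73]
 shift tool mm [-53.4  -0.3 141.2] dist 151.0
 turn deg [-0.3  6.7  5.5] ang 8.6  then shift after turn [-69.2   4.9 134.1]
```

View pics/a.png

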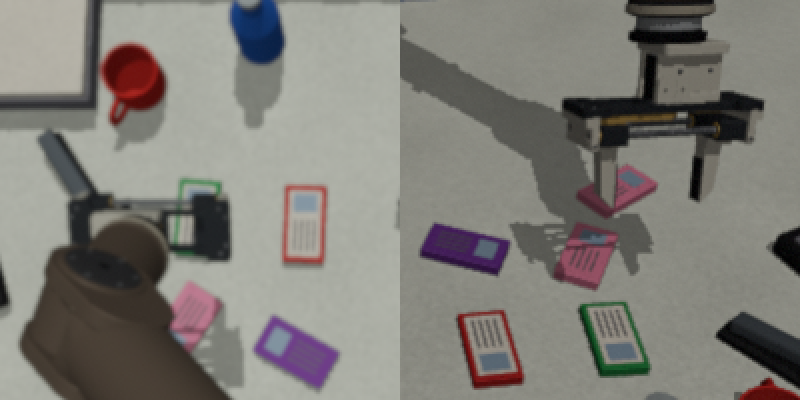

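The gripper hovers just robot-ward of the green case with jaws across it, but joint 7 sits at its limit. I'll use the half-turned grasp instead.

```bash
python3 -m pendant '[[[0,0,-0.005],[0,0,-10],0.0918],[[0,0,0],[0,0,-10],0.0918],[[0,0,0],[0,0,-10],0.0918],[[0,0,0],[0,0,-10],0.0918],[[0,0,0],[0,0,-10],0.0918],[[0,0,0],[0,0,-10],0.0918],[[0,0,0],[0,0,-10],0.0918],[[0,0,0],[0,0,-10],0.0918],[[0,0,0],[0,0,-10],0.0918],[[0,0,0],[0,0,-10],0.0918]]'
python3 -m pendant '[[[0,0,0],[0,0,-10],0.0918],[[0,0,0],[0,0,-10],0.0918],[[0,0,0],[0,0,-10],0.0918],[[0,0,0],[0,0,-10],0.0918],[[0,0,0],[0,0,-10],0.0918],[[0,0,0],[0,0,-10],0.0918],[[0,0,0],[0,0,-10],0.0918],[[0,0,0],[0,0,0],0.0918]]'
python3 - <<'E'
from plan import *
go([.557,.351,.060],ori(-5.5,30,'case')[:1])
E
```

```text
clock: 5.28
position: [0.552, 0.3539, 0.2169]
ee_rot: [1.795, 2.134, 0.327]
force: [-0.6, -0.6, -0.3]
width: 1.002
clock: 6.28
position: [0.5519, 0.3538, 0.2168]
ee_rot: [0.251, 2.723, -0.001]
force: [0.3, -0.3, 0.2]
width: 0.997
pos [0.5519 0.3538 0.2168] t 6.28 w 91.5 F [ 0.3 -0.3  0.2] q [-0.4   0.42 -0.59  1.78  0.74  0.92  0.03]
 shift tool mm [ 56.7  -7.4 146.1] dist 156.9
 turn deg [-0.3 -6.7 -5. ] ang 8.4  then shift after turn [ 73.8  -2.3 138.5]
```

```bash
python3 -m pendant '[[[0,0,0],[-0.3,-6.7,-5],0.0918],[[0.025,-0.001,0.046],[0,0,0],0.0918],[[0.025,-0.001,0.046],[0,0,0],0.0918],[[0.024,0,0.046],[0,0,0],0.0918],[[0,0,0],[0,0,0],0.0918],[[0,0,0],[0,0,0],0.0918]]'
python3 - <<'E'
from plan import *
go([.557,.351,.010],ori(-5.5,30,'case')[:1])
p,d=arm.get_image("top");q,e=arm.get_image("scene")
cv2.imwrite("pics/b.png",np.hstack([p[100:300,100:300,::-1],q[100:300,280:480,::-1]]).repeat(2,0).repeat(2,1))
E
```

```text
clock: 7.02
position: [0.5561, 0.353, 0.0613]
ee_rot: [0.124, 2.614, -0.032]
force: [1.8, 0.7, 0.3]
width: 1.002
pos [0.5561 0.353  0.0613] t 7.03 w 92.0 F [1.8 0.7 0.3] q [-0.59  0.6  -0.41  2.    1.26  0.69 -0.48]
 shift tool mm [24.8 -1.9 45. ] dist 51.4
 turn deg [0.1 0.1 0.1] ang 0.1  then shift after turn [24.7 -1.9 45. ]
```

View pics/b.png

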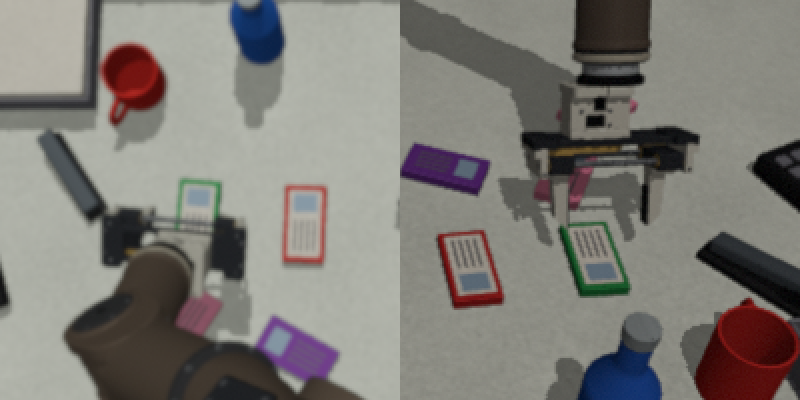

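Both fingers straddle the green case. The red case is clear at crop pixel (305,225). I'll go down and close.

```bash
python3 -m pendant '[[[0.012,-0.001,0.022],[0,0,0],0.0918],[[0.013,-0.001,0.023],[0,0,0],0.0918],[[0,0,0],[0,0,0],0.0918],[[0,0,0],[0,0,0],0.0918]]'
python3 -c "
from plan import *
go([.557,.351,.010],ori(-5.5,30,'case')[:1])"
```

```text
clock: 7.62
position: [0.5565, 0.3509, 0.0099]
ee_rot: [0.121, 2.614, -0.032]
force: [-0.8, -0.2, -1.2]
width: 1.0
pos [0.5565 0.3509 0.0099] t 7.62 w 91.8 F [-0.8 -0.2 -1.2] q [-0.62  0.68 -0.36  2.03  1.41  0.66 -0.65]
 shift tool mm [-0.5  0.1  0.1] dist 0.5
 turn deg [0.1 0.1 0.2] ang 0.2  then shift after turn [-0.5  0.1  0.1]
```

```bash
python3 -m pendant '[[[0.001,0,0.0015],[0,0,0],0.0918],[[0,0,0],[0,0,0],0.05],[[0,0,0],[0,0,0],0.05],[[0,0,0],[0,0,0],0.05],[[0,0,0],[0,0,0],0.05],[[0,0,0],[0,0,0],0.05],[[0,0,0],[0,0,0],0.05]]' 25
python3 -m pendant '[[[-0.02,0,-0.035],[0,0,0],0.05],[[-0.02,0,-0.035],[0,0,0],0.05],[[0,0,0],[0,0,0],0.05],[[0,0,0],[0,0,0],0.05]]'
python3 - <<'E'
from plan import *
go([.6406,-.1031,.25],ori(-13.1,30,'case')[:1])
p,d=arm.get_image("top");q,e=arm.get_image("scene")
cv2.imwrite("pics/c.png",np.hstack([p[100:300,100:300,::-1],q[100:300,280:480,::-1]]).repeat(2,0).repeat(2,1))
E
```

```text
clock: 8.5
position: [0.5557, 0.35, 0.0061]
ee_rot: [0.12, 2.615, -0.035]
force: [0.3, -1.8, 1.5]
width: 0.646
clock: 9.0
position: [0.555, 0.3499, 0.0861]
ee_rot: [0.12, 2.616, -0.035]
force: [-0.5, -0.5, -2.8]
width: 0.651
pos [0.555  0.3499 0.0861] t 9.0 w 59.7 F [-0.5 -0.5 -2.8] q [-0.58  0.55 -0.41  1.99  1.19  0.71 -0.4 ]
 shift tool mm [-191.3 -443.6  -77.6] dist 489.3
 turn deg [3.8 0.  6.8] ang 7.8  then shift after turn [-243.  -421.8  -48.9]
```

View pics/c.png

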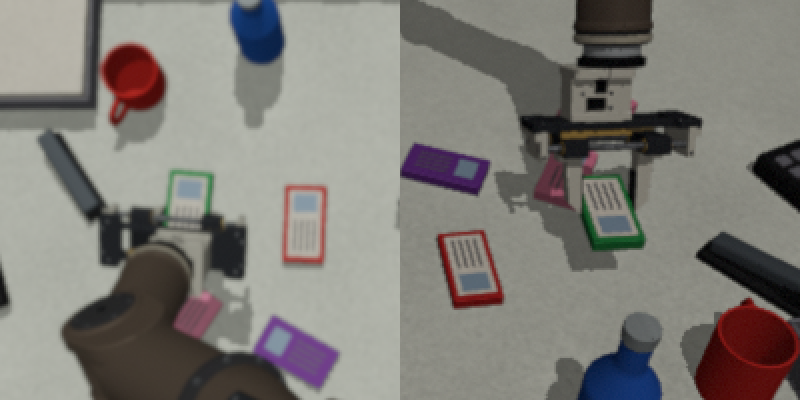

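The case is held (59.7 mm opening). I'll measure its attitude in the grip.

```bash
cat > held.py <<'E'
from plan import *
import sys
def held():
    s,p0,r0=cur()
    for n in("top","scene"):
        p,d=arm.get_image(n); best=None
        # points within box around the TCP
        v,u=np.nonzero(d>0); P=depthpts(n,np.c_[u,v],d[v,u]); 
        L=r0.inv().apply(P-p0)
        hs=cv2.cvtColor(p,cv2.COLOR_RGB2HSV)[v,u]
        rgb=p[v,u].astype(int)
        l=np.radians(30); 
        # undo lean: case axes from tool: tool X, rotate
        k=np.array([-np.cos(l),0,-np.sin(l)])  # case x in tool coords guess
        w=np.array([-np.sin(l)*-1*-1,0,-np.cos(l)])
        cz=np.array([np.sin(l),0,-np.cos(l)]) ; cx=np.array([-np.cos(l),0,-np.sin(l)])
        # verify with world
        a=L@cx; b=L[:,1]; c=L@cz
        m=(abs(a)<.075)&(abs(b)<.03)&(c>-.012)&(c<.022)&((a>.012)|(a<-.012))
        g=m&(c>.0)
        Q=P[g]
        for _ in range(6):
            cc=Q.mean(0); nn=np.linalg.svd(Q-cc,full_matrices=False)[2][2]; nn*=np.sign(nn[2]); r=abs((Q-cc)@nn); Q=Q[r<max(.002,2*np.median(r))]
        LL=r0.inv().apply(Q-p0)
        print(n,len(Q),"normal",nn.round(3),"tilt deg",np.degrees(np.arccos(nn[2])).round(1),"a range",np.percentile(LL@cx,[1,99]).round(4),"b",np.percentile(LL[:,1],[1,99]).round(4),"c",np.median(LL@cz).round(4),"cx world",r0.apply(cx).round(3),"centre",cc.round(4),rect(Q))
        gm=m&(hs[:,0]>45)&(hs[:,0]<80)&(hs[:,1]>80); G=L[gm]; print("  green a",np.percentile(G@cx,[1,99]).round(4),"b",np.percentile(G[:,1],[1,99]).round(4))
held()
E
python3 held.py
```

```text
top 23 normal [ 0.245 -0.031  0.969] tilt deg 14.3 a range [0.0123 0.0164] b [-0.025  0.026] c 0.0041 cx world [ 0.499 -0.043  0.865] centre [0.5585 0.351  0.0995] (array([0.55617871, 0.35028098]), (51.38161849975586, 12.035988807678223), 81.69967651367188)
  green a [0.0128 0.0225] b [-0.0266  0.0242]
scene 17 normal [ 0.779 -0.068  0.624] tilt deg 51.4 a range [0.0121 0.0198] b [-0.0293  0.0278] c 0.0043 cx world [ 0.499 -0.043  0.865] centre [0.5557 0.3385 0.1014] (array([0.55667017, 0.34933447]), (58.8362922668457, 11.467341423034668), 79.33219909667969)
  green a [0.0126 0.0183] b [-0.0294  0.0287]
```

```bash
sed -i 's/cz=np.array.*$/cz=np.array([-np.sin(l),0,-np.cos(l)]); cx=np.array([-np.cos(l),0,np.sin(l)])/' held.py; python3 held.py
```

```text
top 212 normal [0.022 0.018 1.   ] tilt deg 1.6 a range [-0.0202  0.0559] b [-0.0271  0.0294] c 0.0096 cx world [ 0.996 -0.092 -0.001] centre [0.5842 0.3483 0.0949] (array([0.57307166, 0.34897922]), (77.27645874023438, 57.955902099609375), -5.0365753173828125)
  green a [-0.0015  0.0543] b [-0.0269  0.0295]
scene 532 normal [ 0.007 -0.005  1.   ] tilt deg 0.5 a range [-0.0471  0.0611] b [-0.0286  0.029 ] c 0.0102 cx world [ 0.996 -0.092 -0.001] centre [0.569  0.3501 0.0955] (array([0.56163727, 0.34953003]), (110.61893463134766, 58.39104461669922), -5.714073181152344)
  green a [-0.0485  0.0615] b [-0.0295  0.0291]
```

The case hangs level (tilt below 2°), its centre about 4 mm ahead of the TCP and its underside 6 mm below. Next I'll move to a staging point in front of the scanner.

```bash
python3 -c "
from plan import *
go([.52,-.075,.16],ori(-13.1,30,'case')[:1])"
```

```text
pos [0.5549 0.3501 0.0857] t 9.3 w 59.8 F [ 0.1  0.6 -0.3] q [-0.58  0.55 -0.41  1.99  1.19  0.71 -0.4 ]
 shift tool mm [ -40.1 -426.7  -61.1] dist 432.9
 turn deg [ 3.8 -0.   6.9] ang 7.8  then shift after turn [ -91.2 -421.9  -33.2]
```

```bash
python3 -m pendant '[[[-0.004,-0.0427,-0.006],[0,0,0],0.05],[[-0.004,-0.0427,-0.006],[0,0,0],0.05],[[-0.004,-0.0427,-0.006],[0,0,0],0.05],[[-0.004,-0.0427,-0.006],[0,0,0],0.05],[[-0.004,-0.0427,-0.006],[0,0,0],0.05],[[-0.004,-0.0427,-0.006],[0,0,0],0.05],[[-0.004,-0.0427,-0.006],[0,0,0],0.05],[[-0.004,-0.0427,-0.006],[0,0,0],0.05],[[-0.004,-0.0427,-0.006],[0,0,0],0.05],[[-0.004,-0.0427,-0.006],[0,0,0],0.05]]'
python3 -m pendant '[[[0,0,0],[1.9,0,3.45],0.05],[[0,0,0],[1.9,0,3.45],0.05],[[0,0,0],[0,0,0],0.05]]'
python3 -c "
from plan import *
go([.6367,-.1022,.085],ori(-13.1,30,'case')[:1])"; python3 held.py
```

```text
clock: 10.55
position: [0.5207, -0.0687, 0.1578]
ee_rot: [0.12, 2.617, -0.036]
force: [-0.8, -0.0, -2.3]
width: 0.651
clock: 10.92
position: [0.5212, -0.0667, 0.1576]
ee_rot: [0.298, 2.605, -0.079]
force: [-0.4, 0.7, -1.8]
width: 0.649
pos [ 0.5212 -0.0667  0.1576] t 10.93 w 59.6 F [-0.4  0.7 -1.8] q [ 0.13  0.17 -0.24  2.34  0.97  0.24  0.34]
 shift tool mm [-68.3  -8.5 123. ] dist 140.9
 turn deg [ 0.  -0.1  0. ] ang 0.1  then shift after turn [-68.1  -8.4 123.1]
top 223 normal [0.014 0.011 1.   ] tilt deg 1.0 a range [-0.0471  0.057 ] b [-0.0251  0.0292] c 0.0101 cx world [ 0.974 -0.226 -0.001] centre [ 0.547  -0.0694  0.1675] (array([ 0.52515369, -0.06625314]), (108.2762222290039, 56.063018798828125), -12.400993347167969)
  green a [-0.0518  0.0578] b [-0.0266  0.0297]
scene 494 normal [ 0.01  -0.005  1.   ] tilt deg 0.6 a range [-0.0482  0.0597] b [-0.0292  0.0289] c 0.0097 cx world [ 0.974 -0.226 -0.001] centre [ 0.5255 -0.0706  0.1673] (array([ 0.52602997, -0.06869682]), (110.81988525390625, 59.7185173034668), -11.611053466796875)
  green a [-0.0494  0.0613] b [-0.0279  0.0298]
```

```bash
python3 -m pendant '[[[-0.0136,-0.0017,0.0246],[0,0,0],0.05],[[-0.0136,-0.0017,0.0246],[0,0,0],0.05],[[-0.0136,-0.0017,0.0246],[0,0,0],0.05],[[-0.0136,-0.0017,0.0246],[0,0,0],0.05],[[-0.0136,-0.0017,0.0246],[0,0,0],0.05],[[0,0,0],[0,0,0],0.05]]'
python3 - <<'E'
from plan import *
go([.6367,-.1022,.053],ori(-13.1,30,'case')[:1])
p,d=arm.get_image("top");q,e=arm.get_image("scene")
cv2.imwrite("pics/d.png",np.hstack([p[80:280,270:470,::-1],q[140:340,80:280,::-1]]).repeat(2,0).repeat(2,1))
E
```

```text
clock: 11.78
position: [0.637, -0.1028, 0.0836]
ee_rot: [0.299, 2.606, -0.079]
force: [-0.7, -0.5, -0.7]
width: 0.648
pos [ 0.637  -0.1028  0.0836] t 11.78 w 59.5 F [-0.7 -0.5 -0.7] q [ 0.08  0.45 -0.08  2.16  1.43  0.14 -0.03]
 shift tool mm [15.6  0.5 26.3] dist 30.6
 turn deg [ 0.  -0.2  0. ] ang 0.2  then shift after turn [15.7  0.5 26.3]
```

View pics/d.png

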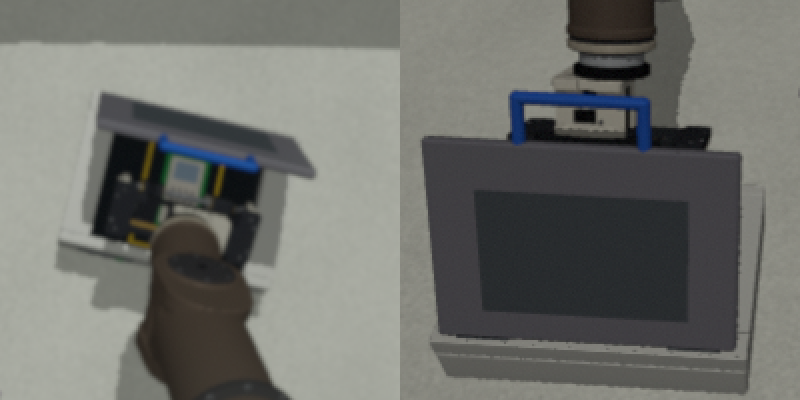

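The case sits between the yellow side lines, well under the handle and clear of the lid. Joint 6 is near its lower limit, so I'll lower in small steps.

```bash
python3 -m pendant '[[[0.004,0,0.0065],[0,0,0],0.05],[[0.004,0,0.0065],[0,0,0],0.05],[[0,0,0],[0,0,0],0.05]]'
python3 -c "
from plan import *
go([.6367,-.1022,.052],ori(-13.1,30,'case')[:1])"
```

```text
clock: 12.25
position: [0.6351, -0.1022, 0.0697]
ee_rot: [0.299, 2.605, -0.079]
force: [-0.1, -0.6, -3.0]
width: 0.649
pos [ 0.6351 -0.1022  0.0697] t 12.25 w 59.6 F [-0.1 -0.6 -3. ] q [ 0.11  0.48 -0.12  2.17  1.68  0.16 -0.28]
 shift tool mm [ 7.5  0.4 16.1] dist 17.8
 turn deg [ 0.  -0.1 -0. ] ang 0.1  then shift after turn [ 7.5  0.4 16.1]
```

```bash
python3 -m pendant '[[[0.002,0,0.005],[0,0,0],0.05],[[0.002,0,0.004],[0,0,0],0.05],[[0.002,0,0.004],[0,0,0],0.05],[[0.001,0,0.002],[0,0,0],0.05],[[0,0,0],[0,0,0],0.05],[[0,0,0],[0,0,0],0.05]]'
python3 -c "
from plan import *
go([.6367,-.1022,.052],ori(-13.1,30,'case')[:1])"
```

```text
clock: 13.0
position: [0.6374, -0.1029, 0.0535]
ee_rot: [0.3, 2.604, -0.079]
force: [-0.4, -0.3, -1.6]
width: 0.648
pos [ 0.6374 -0.1029  0.0535] t 13.0 w 59.5 F [-0.4 -0.3 -1.6] q [ 0.18  0.52 -0.21  2.17  1.82  0.21 -0.41]
 shift tool mm [1.5 0.5 0.8] dist 1.8
 turn deg [ 0.  -0.1 -0.1] ang 0.1  then shift after turn [1.5 0.5 0.8]
```

```bash
python3 -m pendant '[[[0.0005,0,0.001],[0,0,0],0.05],[[0.0005,0,0.001],[0,0,0],0.05],[[0,0,0],[0,0,0],0.05],[[0,0,0],[0,0,0],0.05]]'
python3 -c "
from plan import *
go([.6367,-.1022,.051],None)"; python3 held.py
```

```text
clock: 13.5
position: [0.6376, -0.1029, 0.0512]
ee_rot: [0.3, 2.604, -0.079]
force: [-0.5, -0.3, 1.0]
width: 0.649
pos [ 0.6376 -0.1029  0.0512] t 13.5 w 59.5 F [-0.5 -0.3  1. ] q [ 0.19  0.52 -0.22  2.17  1.84  0.22 -0.42]
 shift tool mm [ 1.   0.5 -0.4] dist 1.1
top 177 normal [-0.008  0.007  1.   ] tilt deg 0.6 a range [-0.0441  0.0545] b [-0.0267  0.0287] c 0.0088 cx world [ 0.974 -0.227 -0.001] centre [ 0.6628 -0.1056  0.06  ] (array([ 0.641448  , -0.10340956]), (103.01557159423828, 56.93492126464844), -11.4945068359375)
  green a [-0.0483  0.0604] b [-0.0297  0.0298]held.py:23: RuntimeWarning: Mean of empty slice.
  cc=Q.mean(0); nn=np.linalg.svd(Q-cc,full_matrices=False)[2][2]; nn*=np.sign(nn[2]); r=abs((Q-cc)@nn); Q=Q[r<max(.002,2*np.median(r))]
  ret = um.true_divide(
Traceback (most recent call last):
  File "held.py", line 27, in <module>
    held()
    ~~~~^^
  File "held.py", line 23, in held
    cc=Q.mean(0); nn=np.linalg.svd(Q-cc,full_matrices=False)[2][2]; nn*=np.sign(nn[2]); r=abs((Q-cc)@nn); Q=Q[r<max(.002,2*np.median(r))]
                     ~~~~~~~~~~~~~~~~~~~~~~~~~~~~~~~~~~~~~~~~~~^^^
IndexError: index 2 is out of bounds for axis 0 with size 0
```

Contact: the force reversed, the top face is at 0.060, and the centre is within 1 mm of the frame's. Releasing and backing off.

```bash
python3 -m pendant '[[[0,0,0],[0,0,0],0.065],[[0,0,0],[0,0,0],0.08],[[0,0,0],[0,0,0],0.08],[[0,0,0],[0,0,0],0.08],[[-0.003,0,-0.02],[0,0,0],0.08],[[0,0,-0.04],[0,0,0],0.08],[[0.005,0,-0.05],[0,0,0],0.08],[[0.01,0,-0.05],[0,0,0],0.08],[[0,0,0],[0,0,0],0.08]]'
python3 - <<'E'
from plan import *
go([.6472-.974*.1,-.1047+.0227,.38],ori(-13.1,30,'bar'))
p,d=arm.get_image("top");q,e=arm.get_image("scene")
cv2.imwrite("pics/e.png",np.hstack([p[80:280,270:470,::-1],q[140:340,80:280,::-1]]).repeat(2,0).repeat(2,1))
E
```

```text
clock: 14.72
position: [0.5667, -0.0884, 0.1602]
ee_rot: [0.303, 2.6, -0.09]
force: [0.8, -0.2, -0.7]
width: 0.871
pos [ 0.5667 -0.0884  0.1602] t 14.72 w 79.9 F [ 0.8 -0.2 -0.7] q [ 0.23  0.24 -0.29  2.24  0.92  0.26  0.46]
 shift tool mm [ -95.     1.1 -199. ] dist 220.5
 turn deg [-0.2  0.5 89.9] ang 89.9  then shift after turn [   2.5   94.4 -199.2]
 turn deg [ -0.5  -0.2 -90.1] ang 90.1  then shift after turn [  -2.5  -94.4 -199.2]
```

View pics/e.png

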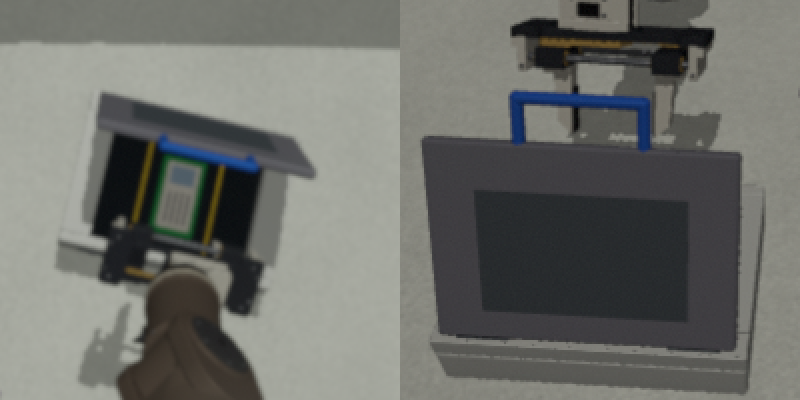

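The green case lies in the frame, fingers clear, lid still open. Next is the handle: back off upward, then turn the jaws 90°.

```bash
python3 -c "
from plan import *
go([.53,-.078,.38],ori(-13.1,27,'bar')[:1])"
```

```text
pos [ 0.5676 -0.0895  0.1581] t 14.82 w 80.0 F [ 0.  -0.6 -0. ] q [ 0.23  0.24 -0.29  2.24  0.92  0.26  0.45]
 shift tool mm [ -77.2    1.  -211.7] dist 225.3
 turn deg [ 2.   2.8 89.9] ang 89.9  then shift after turn [   2.7   65.8 -215.5]
```

```bash
python3 -m pendant '[[[-0.0154,0,-0.0424],[0,0,0],0.08],[[-0.0154,0,-0.0424],[0,0,0],0.07],[[-0.0154,0,-0.0424],[0,0,0],0.06],[[-0.0154,0,-0.0424],[0,0,0],0.05],[[-0.0154,0,-0.0424],[0,0,0],0.05],[[0,0,0],[0,0,0],0.05]]'
python3 -m pendant '[[[0,0,0],[0.2,0.3,10],0.05],[[0,0,0],[0.2,0.3,10],0.05],[[0,0,0],[0.2,0.3,10],0.05],[[0,0,0],[0.2,0.3,10],0.05],[[0,0,0],[0.2,0.3,10],0.05],[[0,0,0],[0.2,0.3,10],0.05],[[0,0,0],[0.2,0.3,10],0.05],[[0,0,0],[0.3,0.3,10],0.05],[[0,0,0],[0.3,0.3,10],0.05],[[0,0,0],[0,0,0],0.05]]'
cat > bar.py <<'E'
from plan import *
import sys
xs=np.array([np.cos(np.radians(-13.1)),np.sin(np.radians(-13.1)),0]); z=np.array([0,0,1.])
H=np.array([.6503,-.1054,.067])+.095*xs
def bar(th): return H+.235*(-np.cos(th)*xs+np.sin(th)*z)+.007*(np.sin(th)*xs+np.cos(th)*z)
def th_of(B):
    v=B-H; return np.arctan2(v[2],-v@xs)-np.arctan2(.007,.235)
E
python3 -c "
from bar import *
B=bar(1.11); print(B)
r=ori(-13.1,27,'bar')[0]
go(B+r.apply([0,0,-.06]),[r])"
```

```text
clock: 15.58
position: [0.5315, -0.0795, 0.3832]
ee_rot: [0.304, 2.598, -0.092]
force: [0.1, 0.3, -0.4]
width: 0.548
clock: 16.82
position: [0.5296, -0.0795, 0.3781]
ee_rot: [2.153, 1.707, 0.408]
force: [0.7, -0.0, -0.6]
width: 0.544
[ 0.64715838 -0.10466892  0.28060182]
pos [ 0.5296 -0.0795  0.3781] t 16.82 w 49.9 F [ 0.7 -0.  -0.6] q [ 0.69 -0.05 -0.66  1.89  0.09  0.83 -0.26]
 shift tool mm [ 2.1 63.2 81.2] dist 102.9
 turn deg [-0.2 -0.1 -0.1] ang 0.2  then shift after turn [ 2.1 62.9 81.4]
```

```bash
python3 -m pendant '[[[0.001,0.0315,0],[0,0,0],0.05],[[0.001,0.0315,0],[0,0,0],0.05],[[0,0,0.04],[0,0,0],0.05],[[0,0,0.04],[0,0,0],0.05],[[0,0,0],[0,0,0],0.05],[[0,0,0],[0,0,0],0.05]]'
python3 - <<'E'
from bar import *
r=ori(-13.1,27,'bar')[0]
go(bar(1.11)+r.apply([0,0,.010]),[r])
p,d=arm.get_image("top");q,e=arm.get_image("scene")
cv2.imwrite("pics/f.png",np.hstack([p[80:280,270:470,::-1],q[90:290,80:280,::-1]]).repeat(2,0).repeat(2,1))
for n,im,dd in(("scene",q,e),("top",p,d)):
    hs=cv2.cvtColor(im,cv2.COLOR_RGB2HSV); m=(hs[...,0]>100)&(hs[...,0]<130)&(hs[...,1]>150)&(hs[...,2]>60)
    B=pts(n,m,dd); B=B[(B[:,0]>.5)&(B[:,0]<.75)&(B[:,1]<.05)&(B[:,2]>.27)]
    print(n,len(B),np.median(B,0).round(4))
E
```

```text
clock: 17.58
position: [0.6201, -0.097, 0.3374]
ee_rot: [2.149, 1.709, 0.41]
force: [0.1, 0.6, -0.1]
width: 0.545
pos [ 0.6201 -0.097   0.3374] t 17.57 w 50.0 F [ 0.1  0.6 -0.1] q [ 0.61  0.17 -0.68  1.8   0.33  0.77 -0.45]
 shift tool mm [-1.5 -0.6 73.3] dist 73.3
 turn deg [-0.1 -0.1  0.1] ang 0.1  then shift after turn [-1.3 -0.7 73.3]
scene 450 [ 0.6546 -0.1046  0.2845]
top 87 [ 0.6562 -0.0603  0.2849]
```

View pics/f.png

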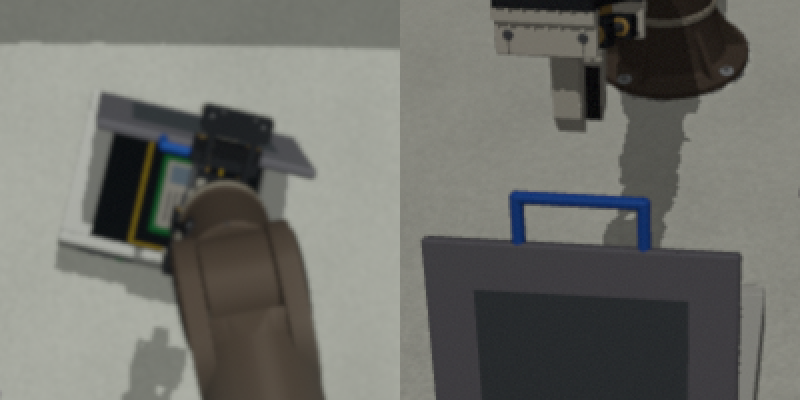

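The finger lines up with the bar's middle (bar at crop 515–645, finger at 572). Advancing and closing on the bar.

```bash
python3 -m pendant '[[[-0.0005,0,0.025],[0,0,0],0.05],[[-0.0005,0,0.025],[0,0,0],0.05],[[-0.0005,-0.0005,0.023],[0,0,0],0.05],[[0,0,0],[0,0,0],0.05],[[0,0,0],[0,0,0],0.05]]'
python3 - <<'E'
from bar import *
r=ori(-13.1,27,'bar')[0]
go(bar(1.11)+r.apply([0,0,.010]),[r])
q,e=arm.get_image("scene")
cv2.imwrite("pics/g.png",q[100:250,80:280,::-1].repeat(4,0).repeat(4,1))
E
```

```text
clock: 18.3
position: [0.6516, -0.1058, 0.2733]
ee_rot: [2.149, 1.706, 0.412]
force: [-0.3, 0.7, 0.1]
width: 0.545
pos [ 0.6516 -0.1058  0.2733] t 18.3 w 50.0 F [-0.3  0.7  0.1] q [ 0.54  0.28 -0.63  1.84  0.47  0.66 -0.57]
 shift tool mm [ 0.1 -0.8  1.5] dist 1.7
 turn deg [ 0.  -0.1 -0. ] ang 0.1  then shift after turn [ 0.1 -0.8  1.5]
```

View pics/g.png

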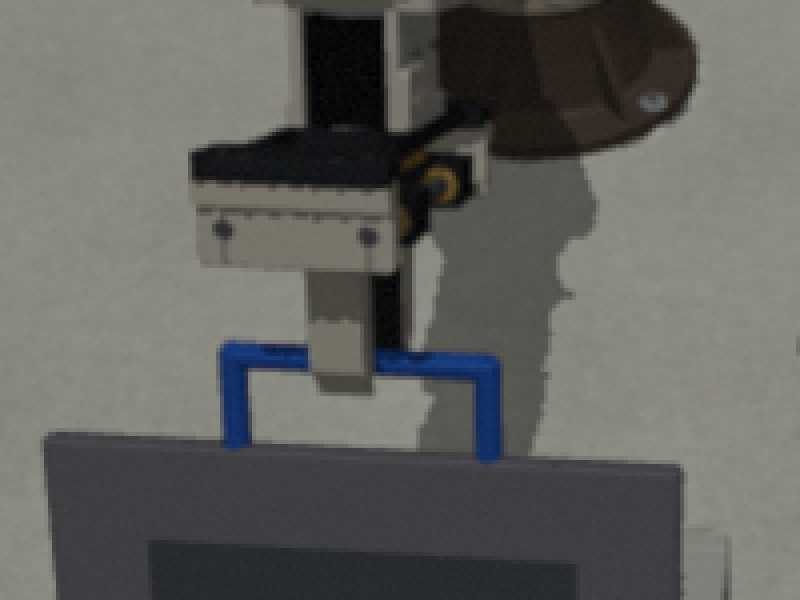

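The fingers straddle the bar at crop (345,360), midway between the loop arms. Going 2 mm deeper and closing.

```bash
python3 -m pendant '[[[0,0,0.003],[0,0,0],0.05],[[0,0,0],[0,0,0],0.025],[[0,0,0],[0,0,0],0.004],[[0,0,0],[0,0,0],0.004],[[0,0,0],[0,0,0],0.004],[[0,0,0],[0,0,0],0.004],[[0,0,0],[0,0,0],0.004]]' 12
python3 - <<'E'
from bar import *
s,p,r=cur(); B=p+r.apply([0,0,-.012]); th=th_of(B); print(th, np.linalg.norm(np.cross(B-H,[.2267,.974,0])), s['width']*91.8,s['force'])
b=p
R0=.2351
for k in range(1,11):
    t=1.11-.111*k; D=r.inv().apply(bar(t)-bar(t+.111))*1000; print(round(t,3),D.round(1))
E
```

```text
clock: 19.23
position: [0.6528, -0.1064, 0.2692]
ee_rot: [2.151, 1.706, 0.411]
force: [0.1, -1.0, 1.5]
width: 0.122
1.110622421551505 0.23426892767666338 11.244493551301938 [ 0.06687141 -0.95159428  1.52928518]
0.999 [ -0.  -26.1   0.4]
0.888 [ -0.  -25.9   3.3]
0.777 [ -0.  -25.3   6.2]
0.666 [ -0.  -24.5   8.9]
0.555 [ -0.  -23.4  11.6]
0.444 [ -0.1 -21.9  14.1]
0.333 [ -0.1 -20.2  16.4]
0.222 [ -0.1 -18.3  18.6]
0.111 [ -0.1 -16.1  20.5]
0.0 [ -0.1 -13.8  22.2]
```

Gripped at 11 mm opening; the pose implies a lid angle of 1.11. Lowering along the arc in checked steps.

```bash
python3 -m pendant '[[[0,-0.0087,0.0001],[0,0,0],0.004],[[0,-0.0087,0.0001],[0,0,0],0.004],[[0,-0.0087,0.0002],[0,0,0],0.004],[[0,-0.0087,0.0008],[0,0,0],0.004],[[0,-0.0086,0.0011],[0,0,0],0.004],[[0,-0.0086,0.0014],[0,0,0],0.004],[[0,0,0],[0,0,0],0.004]]'
cat > chk.py <<'E'
from bar import *
s,p,r=cur()
def st(p):
    B=p+r.apply([0,0,-.012]); v=B-H; rad=np.hypot(v[2],v@xs); return th_of(B),rad-.2351
print("th,raderr",st(p),"w",s['width']*91.8,"F",s['force'].round(1),"q",s['joints'].round(2),"t",s['clock'])
q,e=arm.get_image("scene")
w=[(u,v) for u in range(95,250) for v in range(120,330)]
v,u=np.mgrid[100:330,90:255]; u=u.ravel();v=v.ravel(); d=e[v,u]; P=depthpts("scene",np.c_[u,v],d)
ys=np.cross(z,xs); L=P-H; a=-L@xs; b=L@ys; c=L[:,2]
m=(np.hypot(a,c)<.18)&(np.hypot(a,c)>.06)&(abs(b)<.13)&(c>.004)&(d>0)
an=np.arctan2(c,a)-np.arcsin(np.clip(.014/np.hypot(a,c),-1,1)); print("lid angle by depth",np.median(an[m]),m.sum())
th=st(p)[0]
for k in range(1,7):
    t=th-.111*k; print(round(t,3),(r.inv().apply(bar(t)-bar(t+.111))*1000).round(1))
E
python3 chk.py
```

```text
clock: 20.1
position: [0.6076, -0.0957, 0.2409]
ee_rot: [2.152, 1.708, 0.408]
force: [-3.8, 2.2, -1.2]
width: 0.125
th,raderr (np.float64(0.877866913737671), np.float64(-0.0008401248108661774)) w 11.520285728571379 F [-3.8  2.2 -1.2] q [ 0.54  0.24 -0.62  1.98  0.49  0.56 -0.63] t 20.1
lid angle by depth 0.8853393527526827 9122
0.767 [ -0.  -25.3   6.5]
0.656 [ -0.  -24.4   9.3]
0.545 [ -0.  -23.2  11.9]
0.434 [ -0.  -21.8  14.4]
0.323 [ -0.  -20.   16.7]
0.212 [ -0.  -18.   18.8]
```

```bash
python3 -m pendant '[[[0,-0.0085,0.0018],[0,0,0],0.004],[[0,-0.0084,0.0022],[0,0,0],0.004],[[0,-0.0084,0.0025],[0,0,0],0.004],[[0,-0.0082,0.0028],[0,0,0],0.004],[[0,-0.0081,0.0031],[0,0,0],0.004],[[0,-0.008,0.0034],[0,0,0],0.004],[[0,0,0],[0,0,0],0.004]]'
python3 chk.py
```

```text
clock: 21.02
position: [0.5718, -0.0874, 0.2043]
ee_rot: [2.152, 1.708, 0.408]
force: [0.7, 1.2, -4.7]
width: 0.126
th,raderr (np.float64(0.6556934736755373), np.float64(-0.0013590834599911672)) w 11.535540543227299 F [ 0.7  1.2 -4.7] q [ 0.5   0.22 -0.58  2.1   0.57  0.46 -0.74] t 21.025
lid angle by depth 0.6609164428288383 8667
0.545 [ -0.  -23.2  11.9]
0.434 [ -0.  -21.8  14.4]
0.323 [ -0.  -20.   16.7]
0.212 [ -0.  -18.   18.8]
0.101 [ -0.  -15.9  20.7]
-0.01 [ -0.  -13.5  22.3]
```

```bash
python3 -m pendant '[[[0,-0.0079,0.0036],[0,0,0],0.004],[[0,-0.0077,0.0039],[0,0,0],0.004],[[0,-0.0076,0.0042],[0,0,0],0.004],[[0,-0.0074,0.0045],[0,0,0],0.004],[[0,-0.0073,0.0048],[0,0,0],0.004],[[0,-0.0071,0.0051],[0,0,0],0.004],[[0,0,0],[0,0,0],0.004]]'
python3 chk.py
```

```text
clock: 21.95
position: [0.5447, -0.081, 0.1609]
ee_rot: [2.152, 1.708, 0.409]
force: [3.7, 2.2, -5.8]
width: 0.125
th,raderr (np.float64(0.4346019526611292), np.float64(-0.0015982861724376518)) w 11.473189094599825 F [ 3.7  2.2 -5.8] q [ 0.4   0.23 -0.49  2.22  0.75  0.34 -0.95] t 21.95
lid angle by depth 0.436282254369483 7835
0.324 [ -0.  -20.1  16.7]
0.213 [ -0.  -18.1  18.8]
0.102 [ -0.  -15.9  20.7]
-0.009 [ -0.  -13.5  22.3]
-0.12 [ -0.  -10.9  23.7]
-0.231 [-0.  -8.2 24.7]
```

```bash
python3 -m pendant '[[[0,-0.0069,0.0053],[0.8,0,0],0.004],[[0,-0.0067,0.0055],[0.8,0,0],0.004],[[0,-0.0065,0.0058],[0.8,0,0],0.004],[[0,-0.0064,0.0059],[0.8,0,0],0.004],[[0,-0.0064,0.006],[0.8,0,0],0.004],[[0,0,0],[0,0,0],0.004]]'
python3 chk.py
```

```text
clock: 22.75
position: [0.5291, -0.0773, 0.1216]
ee_rot: [2.201, 1.745, 0.356]
force: [8.5, -1.6, -6.8]
width: 0.125
th,raderr (np.float64(0.2553178611978785), np.float64(-0.0015933769564586975)) w 11.491369821991555 F [ 8.5 -1.6 -6.8] q [ 0.37  0.29 -0.46  2.24  0.78  0.34 -0.99] t 22.75
lid angle by depth 0.2529806922462795 6998
0.144 [ -0.1 -15.4  21.1]
0.033 [ -0.1 -12.9  22.7]
-0.078 [ -0.1 -10.3  23.9]
-0.189 [-0.1 -7.6 24.9]
-0.3 [-0.1 -4.8 25.6]
-0.411 [-0.1 -1.9 26. ]
```

```bash
python3 -m pendant '[[[0,-0.0052,0.0068],[0,0,0],0.004],[[0,-0.0051,0.007],[0,0,0],0.004],[[0,-0.005,0.0072],[0,0,0],0.004],[[0,-0.0044,0.0075],[0,0,0],0.004],[[0,0,0],[0,0,0],0.004]]'
python3 chk.py
```

```text
clock: 23.42
position: [0.5219, -0.0757, 0.0875]
ee_rot: [2.2, 1.745, 0.355]
force: [5.4, -1.7, -5.3]
width: 0.126
th,raderr (np.float64(0.10588417602188548), np.float64(-0.0014629765915995518)) w 11.603923782531435 F [ 5.4 -1.7 -5.3] q [ 0.23  0.33 -0.31  2.3   1.    0.24 -1.22] t 23.425
lid angle by depth 0.09829981442307414 6235
-0.005 [ -0.  -12.   23.1]
-0.116 [-0.  -9.4 24.3]
-0.227 [-0.  -6.6 25.2]
-0.338 [-0.  -3.8 25.8]
-0.449 [-0.  -0.9 26.1]
-0.56 [-0.  2. 26.]
```

```bash
python3 -m pendant '[[[0,-0.003,0.0055],[0,0,0],0.004],[[0,-0.003,0.0055],[0,0,0],0.004],[[0,-0.0025,0.005],[0,0,0],0.004],[[0,-0.0018,0.0035],[0,0,0],0.004],[[0,0,0],[0,0,0],0.004],[[0,0,0],[0,0,0],0.004]]'
python3 chk.py
```

```text
clock: 24.22
position: [0.5201, -0.0752, 0.0662]
ee_rot: [2.2, 1.745, 0.355]
force: [5.4, -1.6, -4.3]
width: 0.125
th,raderr (np.float64(0.013931437566152755), np.float64(-0.00153150579568892)) w 11.50825817861641 F [ 5.4 -1.6 -4.3] q [ 0.12  0.37 -0.17  2.33  1.22  0.17 -1.45] t 24.225
lid angle by depth 0.003296642167159289 5735
-0.097 [-0.  -9.9 24.1]
-0.208 [-0.  -7.1 25.1]
-0.319 [-0.  -4.3 25.7]
-0.43 [-0.  -1.4 26. ]
-0.541 [-0.   1.5 26. ]
-0.652 [-0.   4.3 25.7]
```

```bash
python3 -m pendant '[[[0,-0.0007,0.0014],[0,0,0],0.004],[[0,-0.0007,0.0014],[0,0,0],0.004],[[0,0,0],[0,0,0],0.004],[[0,0,0],[0,0,0],0.004]]'
python3 chk.py
python3 - <<'E'
from h import *
q,e=arm.get_image("scene"); cv2.imwrite("pics/k.png",q[120:320,60:300,::-1].repeat(3,0).repeat(3,1))
E
```

```text
clock: 24.78
position: [0.5207, -0.0752, 0.0643]
ee_rot: [2.198, 1.743, 0.358]
force: [-1.0, -1.2, 11.9]
width: 0.126
th,raderr (np.float64(0.00612841369529258), np.float64(-0.0021982655997291878)) w 11.548275934918552 F [-1.  -1.2 11.9] q [ 0.1   0.37 -0.16  2.33  1.27  0.17 -1.5 ] t 24.775
lid angle by depth 0.0019470845409140791 5739
-0.105 [-0.1 -9.7 24.2]
-0.216 [-0.1 -7.  25.1]
-0.327 [-0.  -4.2 25.7]
-0.438 [-0.  -1.3 26.1]
-0.549 [-0.   1.6 26. ]
-0.66 [-0.   4.5 25.7]
```

View pics/k.png

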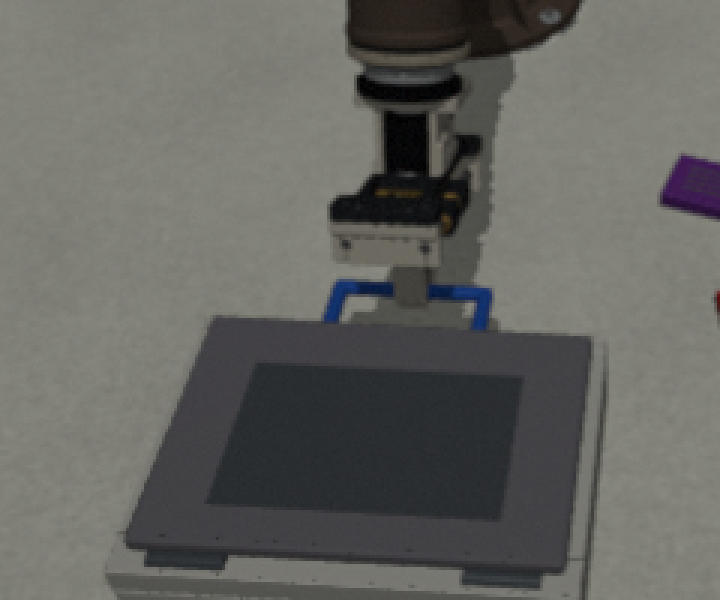

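The lid is flat on the rim with a 12 N downward preload, so it is closed. I'll open slightly and withdraw along the tool axis.

```bash
python3 -m pendant '[[[0,0,0],[0,0,0],0.02],[[0,0,0],[0,0,0],0.024],[[0,0,0],[0,0,0],0.024],[[0,0,0],[0,0,0],0.024],[[0,0,-0.01],[0,0,0],0.024],[[0,0,-0.02],[0,0,0],0.024],[[0,0,-0.04],[0,0,0],0.024],[[0,0,-0.05],[0,0,0],0.024],[[0,0,-0.04],[0,0,0],0.024],[[0,0,0],[0,0,0],0.024]]'
python3 chk.py
python3 - <<'E'
from h import *
p,d=arm.get_image("top"); q,e=arm.get_image("scene"); cv2.imwrite("pics/l.png",np.hstack([p[80:300,180:480,::-1],q[120:340,60:360,::-1]]).repeat(1,0)); 
hs=cv2.cvtColor(p,cv2.COLOR_RGB2HSV)
for m in arm.masks_of("top","red_case")[:2]:
    P=pts("top",m["pixels"],d); print(m["rect"],rect(P))
E
```

```text
clock: 26.12
position: [0.4593, -0.0615, 0.213]
ee_rot: [2.197, 1.741, 0.358]
force: [0.1, -0.8, -0.1]
width: 0.26
th,raderr (np.float64(0.4584768560741148), np.float64(0.09971052904524938)) w 23.884434927604055 F [ 0.1 -0.8 -0.1] q [ 0.64  0.03 -0.7   2.25  0.28  0.5  -0.51] t 26.125
lid angle by depth 0.0019179860650158365 5727
0.347 [ -0.  -19.4  17.5]
0.236 [ -0.  -17.3  19.5]
0.125 [ -0.  -15.1  21.3]
0.014 [ -0.  -12.6  22.8]
-0.097 [ -0.  -10.   24.1]
-0.208 [-0.  -7.3 25. ]
[251.3, 210.1, 24.6, 40.9] (array([0.5512879 , 0.19516112]), (113.61492156982422, 63.434696197509766), -1.0510177612304688)
```

View pics/l.png

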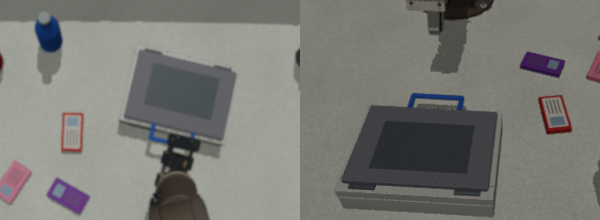

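The lid is closed (0.002 rad by depth), the gripper is clear and unloaded, and red is at (0.551,0.195), essentially its start. Handing in.

```bash
python3 -c "
from cell import arm
print(arm.sign_off(), arm.observe()['clock'])"
```

```text
the job is handed in; nothing more can be done
the job is handed in; nothing more can be done
```

The green case is in the yellow frame with the lid closed over it. I handed the job in just after 26 s, well inside the 62 s limit.

- **Case:** I gripped it with a 30° lean and set it card side up on the glass. Just before release its centre was within about 1 mm of the frame's, its length within 2° and its tilt under 1°. A picture after release, with the lid still open, showed it lying in the frame.
- **Lid:** I held the blue bar all the way down at roughly 0.3 rad/s or less. I stopped once it pressed on the rim with about 12 N.
- **Last checks:** By depth the lid stood at 0.002 rad. The gripper was clear with no load, and the red case was within 3 mm of its start.
- **Not checked, and odd readings:**
  - The case could not be seen again under the closed lid.
  - The angle worked out from the arm's pose differed from the depth reading by up to 0.01 rad near closing; both are within tolerance.
  - Joint 7 came close to its limit at the first grasp attempt, so I used the half-turned grasp. Joint 6 ran close to its lower limit, but within its range.

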